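# Push the spray can home into the reserve berth of the can rack

### The job

A spray can lies at the front lip of the sloping wire can rack: take the wooden push stick and, with its end, roll the can slowly up the lane and under the little drop gate into the berth at the back, without touching the can by hand. It is pressurised, so ease it against the sprung back-stop and press only as hard as it takes for the gate to drop behind it, never leaning on it. Then ease off so the can stays caught between gate and back-stop, and lay the stick flat on the bench clear of the rack, leaving everything else where it stands.

Things in the scene. Friction and masses are not known exactly. Their poses are not given: they have to be found in the camera images.
- rack: Fixed wire rack with one lane for spray cans, 380 mm long, 222 wide, 150 high, open in front. Origin: on the bench under the front lip, on the lane's centre line. x: level, from the lip up the lane to the back; z: up. The lane climbs 0.105 rad: two 8 mm rails at y = +-45 mm; a can on them has its axis at height 54.8 mm + 0.105 x above the bench. Side rods at y = +-103 mm, level with the axis, guide its ends.
- lip (a point): Middle of the rack's front lip, a 6 mm rod across the lane that keeps cans from rolling out; its top is 33 mm above the bench, so that the stick, its middle at the height of the can's axis, passes 10 mm above it or more.
- roof (a point): Middle of the wire hoop across the lane, 120 mm up the lane from the lip and 90 mm off the rails, where its wire roof begins (wires at y = +-40 mm from here to the back). No hand fits under it; the stick at the height of the can's axis does. Between lip and hoop the lane is open above and only the side rods stand up (to 70 mm above the bench).
- berth_nearest (a point): Where the axis of a can caught in the berth lies if the berth is nearest to the lip. The berth (aluminium head with drop gate and back-stop) is clamped by its thumb screws from here to 60 mm farther up the lane; where it is this time is not measured: find it by eye or by feel. The clamp does not slip.
- spray_can: The loose spray can, lying across the lane on both rails, at first against the lip. 65 mm diameter, 190 mm long in all (cap 52 mm diameter, at the rack's +y side), 0.25 to 0.5 kg. Origin: on its axis, mid-length; the frame turns as it rolls, so use its position only. Left alone before the berth it rolls back to the lip. Over 15 N from the stick, or 0.3 m/s, is too rough for it.
- stick: The loose wooden push stick, flat on the bench: a straight square bar 340 mm long (its x), 28 mm wide and 28 mm high, 0.12 kg, with square ends 170 mm from its middle; either end will do. Origin: its middle. Held level 60 mm behind its middle it reaches 230 mm ahead of the hand: enough for the deepest berth with the hand still before the roof.
- gate (a joint): Angle (rad) of the drop gate: two light nylon-sleeved wire tines, 76 mm long, at y = +-45 mm (the stick passes between them), hinged at the berth's front above the can, sloping 30 degrees down and inward to axis height. 0 = down, shut. A can on its way in lifts them with next to no force, to about 0.5; at 0.1 to 0.3 they are not yet caught. Once it is far enough in they drop to 0 and hold it.
- buffer (a joint): Travel (m) of the sprung back-stop, a rubber-faced plate 110 mm wide at axis height: 0 = free, 0.011 = bottomed hard. Spring 1 N per mm, no preload, met only as the can is almost in. The gate drops behind the can when this is pressed about 7 mm, with 9 to 10 N on the stick; past 11 mm (about 13 N) it is rigid. Eased off, a can caught by the gate keeps it pressed about 2 mm.
- spare_can: Bystander: an identical spray can standing upright on the bench behind the rack, cap up, 190 mm high. Origin: centre of its underside.
- tin: Bystander: a closed steel paint tin with a paper label, 86 mm in diameter, 100 mm high. Origin: centre of its underside.
- tape: Bystander: a roll of brown tape lying flat, 100 mm in diameter, 25 mm high. Origin: centre of its underside.

How it is judged (in metres and radians):
On the way, in this order (a step that is already met when the one before it is completed fails the run):
1. the stick is picked up (height (world z) of stick above 0.04 m and contact force between the fingers and stick above 1 N), for 0.2 s.
2. the stick's end rolls the can under the gate, which swings up over it (value of joint gate above 0.3 rad and contact force between stick and spray_can above 0.05 N), for 0.05 s.
3. the can is in the berth: the gate has dropped behind it and the back-stop is pressed (value of joint gate below 0.08 rad and value of joint buffer above 0.001 m), for 0.2 s.
At the end, for the whole second after the job is handed in: The can lies still in the berth (more than 200 mm up the lane), caught between the gate, which hangs shut (under 0.08 rad), and the back-stop, which it keeps pressed by 1 to 5 mm; the stick lies still on the bench (its middle under 25 mm high), touching neither rack nor can (all of step 3 and value of joint buffer below 0.005 m and x of spray_can in the frame of rack above 0.2 m and linear speed of spray_can below 0.01 m/s and height (world z) of stick below 0.025 m and linear speed of stick below 0.02 m/s and contact force between stick and rack below 0.05 N and contact force between stick and spray_can below 0.05 N).
It fails at once if the stick presses on the can with more than 15 N (contact force between stick and spray_can above 15 N).
It fails at once if the robot's hand or arm touches the can (contact force between any of the fingers, the arm and spray_can above 0.3 N).
It fails at once if the can moves faster than 0.3 m/s (linear speed of spray_can above 0.3 m/s).
It fails at once if a bystander (standing spray can, tin or tape) is shifted by more than 15 mm (distance of any of spare_can, tin, tape from where it was at the start of the episode above 0.015 m).
It also fails if it takes over 72 s, if anything falls off the work surface, if the arm or the gripper's body presses on something with over 40 N, if the wrist force passes 120 N, or if a joint passes its speed limit or range.

### The arm

A 7-joint arm with a two-finger parallel gripper is mounted at the origin on the work surface. World frame = base frame: x ahead of the robot, y to its left, z up, the work surface at z = 0. Lengths are in mm, angles in rad, forces in N, time in s.
With the tool pointing down it reaches from about 400 to 850 mm from the base axis. Payload 10.4 kg.
Tool frame: the origin (TCP) lies at the very end of the fingers, on their centre line; the grasp point (between the pads) lies 19 mm behind it (arm.grasp_offset is the distance from the TCP to the grasp point, in mm); z points along the fingers, y is the direction in which the jaws open and shut (so a half turn about z gives the same grasp; the last joint's range is limited). The gripper opens to 85 mm and grips with 20 to 120 N. Pads are 22 mm wide; open, the fingers measure 114 mm over their backs; the gripper's body (76 mm by 85 mm) begins 54 mm behind the grasp point. The pads swing forward as they close: fully open they stand 13 mm farther back than shut.
Start: joints at [-0.023, 0.332, -0.065, 1.46, 0.022, 1.35, -0.088], TCP at [625.021, 0.018, 231.338] pointing down, gripper open.
Joint ranges: [-2.6, 2.6], [-0.5, 2.12], [-1.47, 1.34], [0.16, 2.42], [-1.27, 4.41], [0.06, 2.06], [-2.6, 2.6]. Speed limits (rad/s): [2.22, 2.22, 2.79, 2.79, 3.14, 3.14, 3.14].

### API

Orientations are given as a unit quaternion [w, x, y, z].
In Python, from workcell import readout, read_camera, get_calibration, finish_job, arm gives the robot as it stands.
- The arm moves only by the tool step_arm, never from a script. Its arguments are lists of equal length, an entry for each row: "gripper": the opening, from 0 (shut) to 1 (fully open); "travel": the shift along the world's x, y, z in cm, a list of three; "twist": the turn about the world's z in degrees. A call has 1 to 8 rows; each row is the pose to reach, as a shift and turn from the pose commanded when the call began; what a row does not reach only later rows make up. A row lasts 1/10 s, in which the tool goes at most 50 mm and 8.59 degrees, less where a joint would pass 70% of its speed; a pose out of reach is approached as far as the arm can. A call with a gripper value outside its range is refused whole. The fingers move at their own pace and stop on an object; "force" is the grip in N (left out, the last holds). Time passes only in rows, so rows that repeat a pose let the fingers close. It gives the time, the measured TCP pose, the force and the opening at its end, in the units of the state.
- readout.sense(): the state, without advancing time (a new reading comes with each control period).
- read_camera(name): name is "scene" or "side" or "wrist"; returns the picture (400x640x3 uint8, red, green, blue); there is no depth.
- get_calibration(name): a dict with "K" (3x3 intrinsics, pixels), "R" (3x3) and "t" (3): a world point X has camera coordinates R X + t. Camera axes: x right, y down, z forward; pixel columns grow to the right and rows downward; lengths in mm; the calibration is good to about 2 mm. A picture is of the moment at which its call begins: read the wrist's pose just before it. get_calibration takes no time and is no camera call; for the wrist camera it gives the pose at the moment of the call.
- finish_job(): hands the job in, once; it reports no verdict.
The state is a dict: "clock": time; "qpos": joint angles; "joint_velocities": joint speeds; "joint_efforts": joint torques, N m; "tcp_pos": TCP position; "tcp_rot": TCP orientation; "ft_force": force on the tool from outside, world axes, zero at the start; "wrist_torque": the same for the moment, N m; "grip_width": finger opening in mm.
Only numpy, scipy, OpenCV 4.12 (cv2) and the standard library are available. Lean on these libraries where they do the work, as an engineer would, in place of code of your own. Each camera call takes 0.05 s, during which the arm holds its last target. There are 200 camera calls.

## Working session

There is one attempt and no reset: what is moved stays moved. The work goes in short steps, Python scripts to look and compute and a tool call to move; the robot and the scene stay as the last step left them, time stands still between calls to the robot, and variables do not carry over. Pictures are saved under pics/ and viewed, about 8 in all and at most 12, crops included, and the job is handed in when it is done.

Besides the shell and the picture viewer there is one more tool, called as a command line: name --pt "numbers of a row" for each row, then --argument value for the rest. step_arm: Moves the arm, as the interface text tells. Its arguments: {"type":"object","properties":{"gripper":{"type":"array","items":{"type":"number"}},"travel":{"type":"array","items":{"type":"array","items":{"type":"number"}}},"twist":{"type":"array","items":{"type":"number"}},"force":{"type":"number"}},"required":["gripper","travel","twist"]}

```bash
mkdir -p pics; ls; python3 - <<'E'
from workcell import readout, read_camera, get_calibration
import cv2,numpy as np
for n in("scene","side"):
    cv2.imwrite(f"pics/{n}0.png",read_camera(n)[:,:,::-1]); c=get_calibration(n); print(n,np.round(c["K"],1).tolist(),np.round(c["R"],3).tolist(),np.round(c["t"],1))
s=readout.sense();print(s["clock"],s["tcp_pos"],s["tcp_rot"])
E
```

```text
pics
scene [[492.6, 0.0, 316.3], [0.0, 492.6, 199.4], [0.0, 0.0, 1.0]] [[-0.263, 0.965, -0.005], [0.785, 0.211, -0.583], [-0.562, -0.157, -0.812]] [ 252.8 -408.7 1543. ]
side [[421.7, 0.0, 322.2], [0.0, 421.7, 200.8], [0.0, 0.0, 1.0]] [[0.997, -0.071, -0.015], [-0.057, -0.639, -0.767], [0.045, 0.766, -0.641]] [-634.2   83.4 1021.3]
0.1 [ 6.24687888e+02 -2.07599478e-02  2.30633796e+02] [-4.13446106e-04  7.07120835e-01  7.07092476e-01 -4.28666062e-04]
```

View pics/scene0.png

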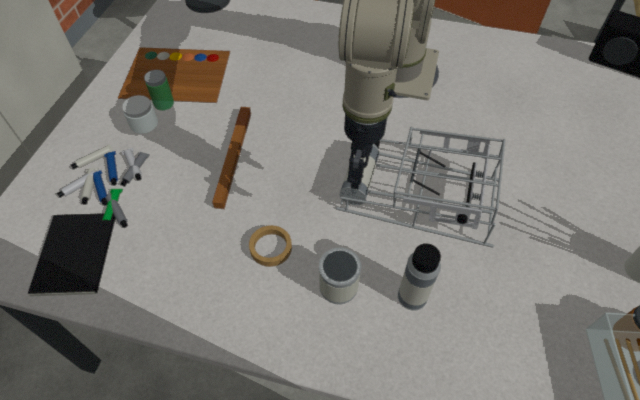

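View pics/side0.png

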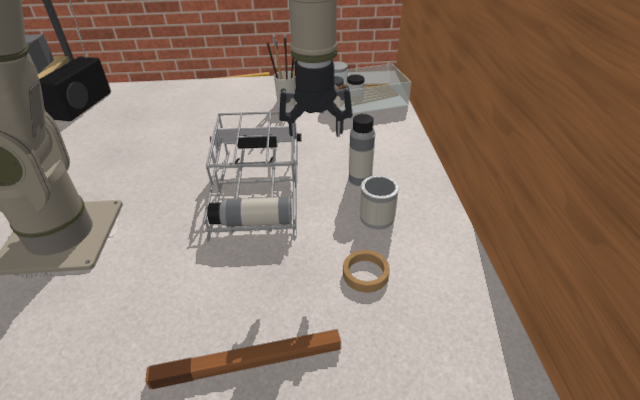

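The scene view shows the stick from (247,110) to (218,203), with the rack at (345-505, 130-240). The side view shows the can at the lip near (250,212), and the lane runs away from the camera, roughly along world +y. Next I'll zoom in for measurement.

```bash
python3 - <<'E'
import cv2,numpy as np
a=cv2.imread("pics/side0.png");b=cv2.imread("pics/scene0.png")
A=cv2.resize(a[100:250,190:320],None,fx=3,fy=3,interpolation=2)
B=cv2.resize(b[120:250,335:515],None,fx=2.2,fy=2.2,interpolation=2)
C=cv2.resize(a[325:395,140:350],None,fx=1.8,fy=1.8,interpolation=2)
W=np.zeros((450,800,3),np.uint8);W[:450,:390]=A;W[:286,395:395+396]=B;W[290:290+126,395:395+378]=C
cv2.imwrite("pics/z0.png",W)
E
```

```text
(no output)
```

View pics/z0.png

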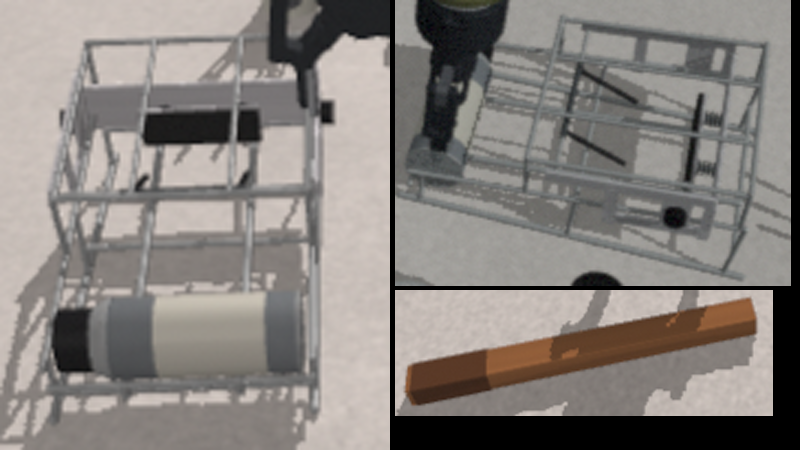

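```bash
cat > fit.py <<'E'
import cv2,numpy as np
from workcell import get_calibration
from scipy.optimize import least_squares,minimize
CAL={n:get_calibration(n) for n in("scene","side")}
def proj(n,X):
    c=CAL[n];p=(np.asarray(X)@np.array(c["R"]).T+c["t"])@np.array(c["K"]).T
    return p[:,:2]/p[:,2:]
def place(q,P):
    c,s=np.cos(q[2]),np.sin(q[2]);P=np.asarray(P,float)
    return P@np.array([[c,s,0],[-s,c,0],[0,0,1]])+[q[0],q[1],0]
def atz(n,uv,z):
    c=CAL[n];R=np.array(c["R"]);o=-R.T@c["t"];d=R.T@np.linalg.solve(c["K"],[*uv,1]);return o+d*(z-o[2])/d[2]
E
python3 - <<'E'
from fit import *
def model(p):
    h,zb=p[3],p[4]
    S=[[120,h,125],[120,-h,125],[0,h,30],[0,-h,30]]
    C=[[120,-h,125],[120,h,125],[p[5],h,zb],[p[5],-h,zb]]
    return np.r_[proj("side",place(p,S)),proj("scene",place(p,C))]
obs=np.array([[208.3,165.7],[296.7,163.3],[208.3,229.3],[296.7,226.7],[395,193.6],[410,128.2],[504.5,140.5-0],[496.4,210.9]])
# order of the back corners: +y side is world -x (top in scene)
r=least_squares(lambda p:np.r_[(model(p)-obs).ravel(),(p[4]-150)/5,(p[5]-378)/5],[500,0,1.57,107,150,378])
print("rack",np.round(r.x,3),"\n",np.round(r.fun,1))
q=r.x
inv=lambda X:(lambda d:[d[0]*np.cos(q[2])+d[1]*np.sin(q[2]),-d[0]*np.sin(q[2])+d[1]*np.cos(q[2])])(np.array(X)[:2]-q[:2])
for x in(240,260,280):print(x,54.8+.105*x)
for nm,uv,off in [("hingeL",(419.1,149.5),38),("hingeR",(413.2,181.4),38),("tipL",(445,166.8),0),("tipR",(439.1,194.1),0),("stopL",(473.6,163.2),8),("stopR",(468.2,204.1),8)]:
    x=250
    for _ in range(5): x,y=inv(atz("scene",uv,54.8+.105*x+off))
    print(nm,round(x),round(y))
# stick
box=np.array([[a,b,c] for a in(-170,170) for b in(-14,14) for c in(0,28)])
M={}
for n,(x0,x1,y0,y1) in{"scene":(195,265,95,220),"side":(130,355,320,395)}.items():
    im=cv2.cvtColor(cv2.imread(f"pics/{n}0.png"),cv2.COLOR_BGR2HSV)
    m=np.zeros(im.shape[:2],np.uint8);m[y0:y1,x0:x1]=((im[...,1]>110)&(im[...,0]<20))[y0:y1,x0:x1];M[n]=m;print(n,m.sum())
def cost(p):
    t=0
    for n in M:
        s=np.zeros((1600,2560),np.uint8);h=cv2.convexHull((proj(n,place(p,box))*4+1.5).astype(np.float32)).round().astype(int)
        cv2.fillConvexPoly(s,h,1);f=cv2.resize(s.astype(np.float32),(640,400),interpolation=cv2.INTER_AREA);t+=np.abs(f-M[n]).sum()/M[n].sum()
    return t
a=atz("side",(150,370),20);b=atz("side",(340,342),20);m=(a+b)/2
print(a,b)
r2=minimize(cost,[m[0],m[1],np.arctan2(b[1]-a[1],b[0]-a[0])],method="Nelder-Mead",options=dict(initial_simplex=[[m[0]+i,m[1]+j,np.arctan2(b[1]-a[1],b[0]-a[0])+k] for i,j,k in((0,0,0),(8,0,0),(0,8,0),(0,0,.05))]))
print("stick",r2.x,r2.fun)
for n,uv in(("scene",(271,245)),("side",(366,268))):print("tape",atz(n,uv,12))
print("tin",atz("scene",(341,265),100),atz("side",(379,187),100))
print("can",atz("side",((52/3+190),213),57),atz("side",(302/3+190,211),57))
E
```

```text
rack [469.706 -44.722   1.547 104.782 147.741 346.153] 
 [ 0.1  0.7 -1.4 -0.3 -0.5  0.   0.7 -1.3 -2.6 -0.1 -0.8  0.   0.7  0.6
  1.8  0.4 -0.5 -6.4]
240 80.0
260 82.1
280 84.19999999999999
hingeL 156 57
hingeR 159 -45
tipL 226 47
tipR 225 -40
stopL 290 65
stopR 291 -62
scene 1368
side 4052
[ 309.76132894 -380.23870883   20.        ] [ 643.51764931 -352.74481577   20.        ]
stick [ 4.74885871e+02 -3.65341432e+02  1.47137595e-01] 0.38062722978472835
tape [ 714.53925796 -177.88053814   12.        ]
tape [ 718.49624798 -175.07843088   12.        ]
tin [769.55006382   1.56267167 100.        ] [769.93385338  -7.3246962  100.        ]
can [365.26940373 -15.14346281  57.        ] [560.55775394 -25.15278943  57.        ]
```

```bash
python3 - <<'E'
from fit import *
box=np.array([[a,b,c] for a in(-170,170) for b in(-14,14) for c in(0,28)])
for n,(x0,x1,y0,y1),seed in(("scene",(195,265,95,220),0),("side",(130,355,320,399),0)):
    im=cv2.cvtColor(cv2.imread(f"pics/{n}0.png"),cv2.COLOR_BGR2HSV)
    m=np.zeros(im.shape[:2],np.uint8);m[y0:y1,x0:x1]=((im[...,1]>110)&((im[...,0]<20)|(im[...,0]>170)))[y0:y1,x0:x1]
    m=(cv2.connectedComponentsWithStats(m)[1]);l=np.bincount(m[m>0]).argmax();m=(m==l).astype(np.uint8)
    h=cv2.convexHull(cv2.findNonZero(m));print(n,m.sum(),cv2.contourArea(h),cv2.boundingRect(m))
    def cost(p):
        s=np.zeros((400,640),np.uint8);k=(cv2.convexHull(proj(n,place(p,box)).astype(np.float32))*16).round().astype(int)
        cv2.fillConvexPoly(s,k,1,cv2.LINE_8,4);return float(np.abs(s.astype(int)-m).sum())/m.sum()
    b=None
    for yaw in np.arange(0,.24,.04):
        p0=np.array([476,-366,yaw]);r=minimize(cost,p0,method="Nelder-Mead",options=dict(initial_simplex=p0+np.array([[0,0,0],[10,0,0],[0,10,0],[0,0,.04]])))
        if b is None or r.fun<b.fun:b=r
    print(np.round(b.x,3),b.fun)
E
```

```text
scene 1214 1218.0 (213, 107, 37, 101)
[ 4.70501e+02 -3.66632e+02  1.67000e-01] 0.2257001647446458
side 4052 4086.5 (146, 330, 194, 59)
[ 4.75211e+02 -3.65677e+02  1.43000e-01] 0.14856860809476802
```

step_arm --gripper '[1,1,1,1,1,1,1,1]' --pt "0 -5 0" --pt "-2 -10 0" --pt "-4.5 -14.5 0" --pt "-7 -19 0" --pt "-9.5 -23.5 -2" --pt "-12 -28 -4" --pt "-14.5 -32.5 -6" --pt "-17 -36.5 -8" --twist '[-8,-16,-24,-32,-40,-48,-56,-64]' --force 80

```text
clock: 0.9
tcp_pos: [464.9, -348.1, 159.6]
tcp_rot: [0.0, 0.975, 0.222, 0.0]
ft_force: [0.5, 0.8, -0.9]
grip_width: 85.4
```

step_arm --gripper '[1,1,1,1,1]' --pt "-2 -0.5 -1" --pt "-4 -1 -2" --pt "-4 -1 -2" --pt "-4 -1 -2" --pt "-4 -1 -2" --twist '[-8,-16,-17.5,-17.5,-17.5]'

```text
clock: 1.4
tcp_pos: [427.4, -356.0, 140.6]
tcp_rot: [0.0, 0.997, 0.076, 0.0]
ft_force: [-0.1, -0.9, 0.2]
grip_width: 85.2
```

```bash
python3 - <<'E'
from workcell import *
import cv2,numpy as np
s=readout.sense();print(s["clock"],s["tcp_pos"],s["tcp_rot"],s["qpos"])
c=get_calibration("wrist");im=read_camera("wrist")[:,:,::-1].copy()
R,t,K=map(np.array,(c["R"],c["t"],c["K"]))
def pr(X):
    p=K@(R@X+t);return tuple(int(v) for v in p[:2]/p[2])
cv2.imwrite("pics/w1.png",im)
a=.147;u=np.array([np.cos(a),np.sin(a),0]);v=np.array([-np.sin(a),np.cos(a),0]);m=np.array([474,-366,28.])
for L in(-170,170):
    print([pr(m+L*u+w*v) for w in(-14,14)])
for w in(-14,14): cv2.line(im,pr(m-170*u+w*v),pr(m+170*u+w*v),(0,255,0),1)
cv2.circle(im,pr(m-60*u),4,(255,0,0),-1)
cv2.imwrite("pics/w1o.png",im)
E
```

```text
1.4 [ 427.38368384 -356.03631132  140.62168743] [1.63761312e-04 9.97107452e-01 7.60033829e-02 4.33583598e-04] [ 0.33399773  0.25228072  0.32213822  1.77699685 -0.08804435  1.12542875
 -0.73410325]
[(350, 326), (321, 326)]
[(370, -125), (325, -125)]
```

View pics/w1o.png

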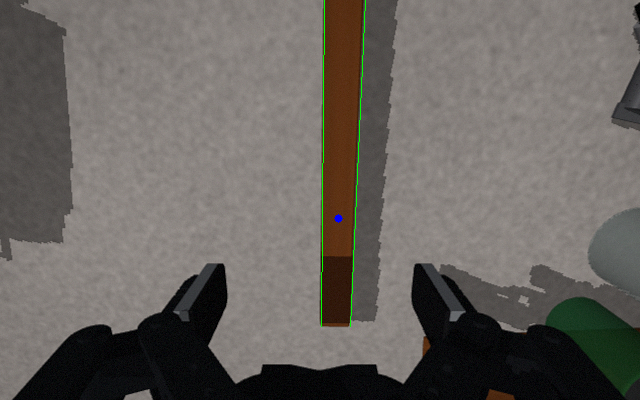

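The wrist view confirms the stick fit: the overlay lines up with its edges, and the end is at row 326. I'll let the arm settle and then see where it stands.

step_arm --gripper '[1,1,1]' --pt "0 0 0" --pt "0 0 0" --pt "0 0 0" --twist '[0,0,0]'

```text
clock: 1.75
tcp_pos: [426.4, -356.5, 140.3]
tcp_rot: [0.0, 0.997, 0.074, 0.0]
ft_force: [-0.8, -0.4, -0.5]
grip_width: 85.4
```

step_arm --gripper '[1,1,1,1,1,1]' --pt "-1.15 -1.85 -3" --pt "-1.15 -1.85 -6.5" --pt "-1.15 -1.85 -10" --pt "-1.15 -1.85 -13.5" --pt "-1.15 -1.85 -13.5" --pt "-1.15 -1.85 -13.5" --twist '[0,0,0,0,0,0]'

```text
clock: 2.35
tcp_pos: [414.6, -375.2, 5.8]
tcp_rot: [-0.0, 0.997, 0.074, -0.0]
ft_force: [-0.6, -0.1, 0.8]
grip_width: 85.5
```

step_arm --gripper '[0,0,0,0,0,0,0,0]' --pt "0 0 0" --pt "0 0 0" --pt "0 0 0" --pt "0 0 0" --pt "0 0 0" --pt "0 0 0" --pt "0 0 0" --pt "0 0 0" --twist '[0,0,0,0,0,0,0,0]' --force 80

```text
clock: 3.15
tcp_pos: [415.2, -375.5, 6.3]
tcp_rot: [0.0, 0.997, 0.074, 0.001]
ft_force: [-2.0, 1.8, 7.2]
grip_width: 26.6
```

step_arm --gripper '[0,0,0,0,0,0,0,0]' --pt "0 0 2" --pt "0 0 4" --pt "0 0 7" --pt "0 0 10" --pt "0 0 11" --pt "0 0 11" --pt "0 0 11" --pt "0 0 11" --twist '[0,0,0,0,0,0,0,0]'

```text
clock: 3.95
tcp_pos: [413.9, -374.4, 113.6]
tcp_rot: [-0.001, 0.997, 0.074, -0.001]
ft_force: [0.8, -0.2, -1.4]
grip_width: 26.8
```

step_arm --gripper '[0,0,0,0,0,0,0,0]' --pt "0.6 0 0" --pt "1.2 0 0" --pt "1.8 0 0" --pt "2.4 0 0" --pt "3 1 0" --pt "3.6 2 0" --pt "4.2 3 0" --pt "4.8 4 0" --twist '[5,10,15,20,25,30,35,40]'

```text
clock: 4.75
tcp_pos: [462.2, -334.3, 113.7]
tcp_rot: [-0.001, 0.911, 0.412, -0.001]
ft_force: [-0.3, -0.4, -0.6]
grip_width: 26.2
```

step_arm --gripper '[0,0,0,0,0,0,0,0]' --pt "0 0.4 0" --pt "0 0.8 0" --pt "0 1.2 0" --pt "0 1.6 0" --pt "0 2 0" --pt "0 2.4 0" --pt "0 2.8 0" --pt "0 3 0" --twist '[5,10,15,20,25,30,35,40]'

```text
clock: 5.55
tcp_pos: [462.1, -304.3, 113.8]
tcp_rot: [-0.001, 0.715, 0.699, -0.0]
ft_force: [0.3, -0.7, -1.9]
grip_width: 26.8
```

step_arm --gripper '[0,0,0,0]' --pt "0 0 0" --pt "0 0 0" --pt "0 0 0" --pt "0 0 0" --twist '[0,0,0,0]'

```text
clock: 5.95
tcp_pos: [462.5, -305.2, 115.0]
tcp_rot: [-0.0, 0.717, 0.697, -0.0]
ft_force: [0.1, -0.2, -0.9]
grip_width: 26.7
```

step_arm --gripper '[0,0,0,0,0,0]' --pt "0.1 0 -2" --pt "0.1 0 -4" --pt "0.1 0 -6" --pt "0.1 0 -6.3" --pt "0.1 0 -6.3" --pt "0.1 0 -6.3" --twist '[0,0,0,0,0,0]'

```text
clock: 6.55
tcp_pos: [464.2, -305.5, 53.2]
tcp_rot: [0.001, 0.716, 0.698, 0.0]
ft_force: [0.7, -0.3, -1.1]
grip_width: 26.2
```

```bash
cat > look.py <<'E'
import sys
from fit import *
from workcell import *
tag=sys.argv[1]
s=readout.sense();print(s["clock"],np.round(s["tcp_pos"],1),np.round(s["ft_force"],1))
a=read_camera("side")[:,:,::-1].copy();b=read_camera("scene")[:,:,::-1].copy()
cv2.imwrite(f"pics/{tag}_side.png",a);cv2.imwrite(f"pics/{tag}_scene.png",b)
A=cv2.resize(a[90:320,180:330],(391,600),interpolation=2);B=cv2.resize(b[90:250,315:515],None,fx=2,fy=2,interpolation=2)
W=np.zeros((600,800,3),np.uint8);W[:,:391]=A;W[:320,395:795]=B;cv2.imwrite(f"pics/{tag}.png",W)
E
python3 look.py a1
```

```text
6.55 [ 464.2 -305.5   53.2] [ 0.7 -0.3 -1.1]
```

View pics/a1.png

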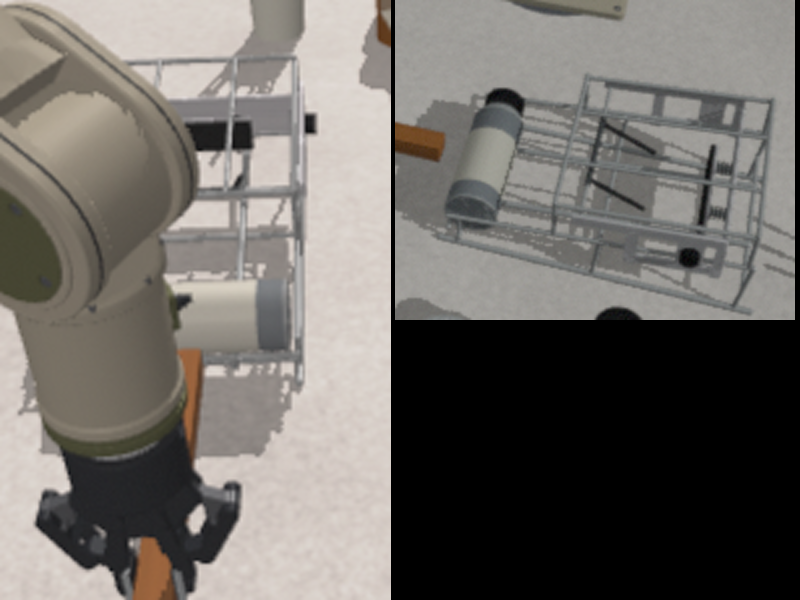

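The side view is partly blocked by the arm. The scene view shows the stick tip at about (444,133) in the crop, just short of the can, and the berth mechanism is clear. I'll compare tip and can with the model.

```bash
python3 - <<'E'
from fit import *
q=[469.7,-44.7,1.547]
print("tip top corners pred",proj("scene",[[455.5,-75.5,75],[483.5,-75.5,75],[483.5,-75.5,47]]))
print("obs",339.5,156.5,"|",338,169.5)
for x in(22,):print("can axis pred ends",proj("scene",place(q,[[x,95,57],[x,-95,57],[x,0,90]])))
# berth measures again with this picture
inv=lambda X:(lambda d:[d[0]*np.cos(q[2])+d[1]*np.sin(q[2]),-d[0]*np.sin(q[2])+d[1]*np.cos(q[2])])(np.array(X)[:2]-q[:2])
f=lambda u,v:((u-395)/2+315,v/2+90)
for nm,uv,off in[("tipL",(655,153),0),("tipR",(643,208),0),("hingeL",(602,122),38),("hingeR",(592,182),38),("stopTopL",(712,147),10),("stopTopR",(700,230),10),("canL",(505,100),0),("canR",(473,210),0)]:
    x=250
    for _ in range(6): x,y=inv(atz("scene",f(*uv),54.8+.105*x+off))
    print(nm,round(x),round(y))
E
```

```text
tip top corners pred [[340.12484444 155.23457543]
 [337.46697482 163.51970354]
 [337.13034123 170.63246551]]
obs 339.5 156.5 | 338 169.5
can axis pred ends [[367.56448232 141.37059964]
 [349.56406265 197.82383581]
 [359.83471565 159.86478304]]
tipL 226 48
tipR 224 -40
hingeL 155 52
hingeR 160 -44
stopTopL 290 62
stopTopR 290 -66
canL 27 101
canR 30 -85
```

step_arm --gripper '[0,0,0,0,0,0,0,0]' --pt "-0.1 0.4 0" --pt "-0.2 0.8 -0.1" --pt "-0.2 1.1 -0.2" --pt "-0.2 1.3 -0.2" --pt "-0.2 1.5 -0.2" --pt "-0.2 1.7 -0.2" --pt "-0.2 1.9 -0.2" --pt "-0.2 2.1 -0.2" --twist '[0,0,0,0,0,0,0,0]'

```text
clock: 7.45
tcp_pos: [461.6, -284.0, 50.2]
tcp_rot: [0.0, 0.716, 0.698, 0.0]
ft_force: [-0.1, 0.3, -1.9]
grip_width: 26.7
```

step_arm --gripper '[0,0,0,0,0,0,0,0]' --pt "0 0.2 0" --pt "0 0.4 0" --pt "0 0.6 0.05" --pt "0 0.8 0.05" --pt "0 1.1 0.1" --pt "0 1.4 0.15" --pt "0.05 1.7 0.15" --pt "0.05 2 0.2" --twist '[0,0,0,0,0,0,0,0]'

```text
clock: 8.25
tcp_pos: [462.2, -263.7, 52.2]
tcp_rot: [0.0, 0.716, 0.698, 0.0]
ft_force: [-0.1, -0.5, -0.7]
grip_width: 26.0
```

step_arm --gripper '[0,0,0,0,0,0,0,0]' --pt "0 0.4 0.05" --pt "0 0.8 0.1" --pt "0 1.3 0.15" --pt "0.05 1.8 0.2" --pt "0.05 2.3 0.25" --pt "0.05 2.8 0.3" --pt "0.1 3.3 0.35" --pt "0.1 3.8 0.4" --twist '[0,0,0,0,0,0,0,0]'

```text
clock: 9.05
tcp_pos: [463.2, -225.6, 56.3]
tcp_rot: [0.0, 0.716, 0.698, 0.0]
ft_force: [0.2, -0.9, -1.6]
grip_width: 26.4
```

```bash
python3 look.py a2
```

```text
9.05 [ 463.2 -225.6   56.3] [ 0.2 -0.9 -1.6]
```

View pics/a2.png

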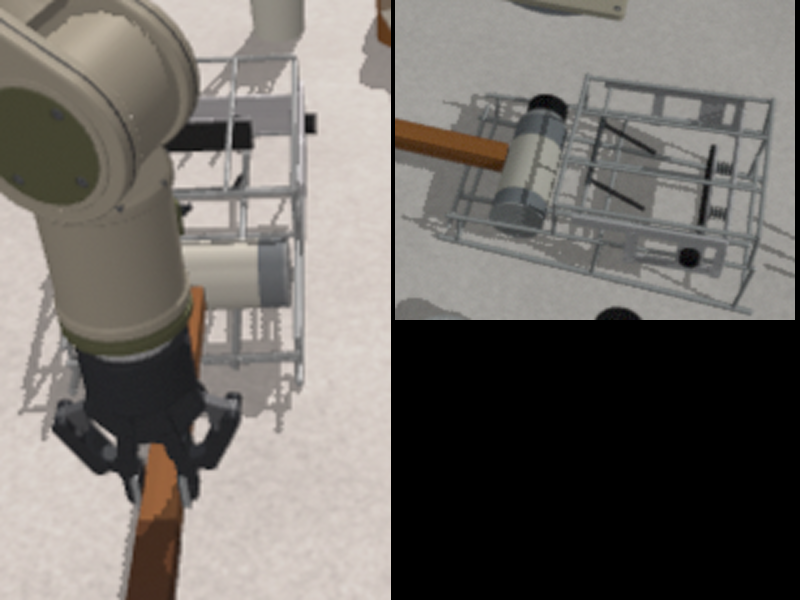

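The can is square across the lane, with the stick end centred on it near (505,155) in the crop. I'll keep rolling it.

step_arm --gripper '[0,0,0,0,0,0,0,0]' --pt "0 0.6 0.05" --pt "0 1.2 0.1" --pt "0.05 1.9 0.2" --pt "0.05 2.6 0.25" --pt "0.05 3.3 0.35" --pt "0.1 4 0.4" --pt "0.1 4.7 0.5" --pt "0.1 5.4 0.55" --twist '[0,0,0,0,0,0,0,0]'

```text
clock: 9.95
tcp_pos: [464.2, -171.5, 61.8]
tcp_rot: [0.0, 0.716, 0.698, 0.0]
ft_force: [0.5, -0.6, -0.2]
grip_width: 26.8
```

step_arm --gripper '[0,0,0,0,0,0,0,0]' --pt "0 0.7 0.05" --pt "0 1.4 0.15" --pt "0.05 2.1 0.2" --pt "0.05 2.8 0.3" --pt "0.1 3.5 0.35" --pt "0.1 4.2 0.45" --pt "0.1 4.8 0.5" --pt "0.1 5.4 0.55" --twist '[0,0,0,0,0,0,0,0]'

```text
clock: 10.75
tcp_pos: [465.1, -117.5, 67.2]
tcp_rot: [-0.0, 0.716, 0.698, 0.0]
ft_force: [-0.1, -1.8, -1.5]
grip_width: 26.8
```

step_arm --gripper '[0,0,0,0,0,0,0,0]' --pt "0 0.4 0.05" --pt "0 0.8 0.1" --pt "0 1.2 0.1" --pt "0 1.6 0.15" --pt "0.05 2 0.2" --pt "0.05 2.4 0.25" --pt "0.05 2.7 0.25" --pt "0.05 3 0.3" --twist '[0,0,0,0,0,0,0,0]'

```text
clock: 11.55
tcp_pos: [465.6, -87.8, 70.2]
tcp_rot: [0.0, 0.716, 0.698, 0.0]
ft_force: [0.0, -0.7, -0.4]
grip_width: 26.2
```

```bash
python3 look.py a3
```

```text
11.55 [465.6 -87.8  70.2] [ 0.  -0.7 -0.4]
```

View pics/a3.png

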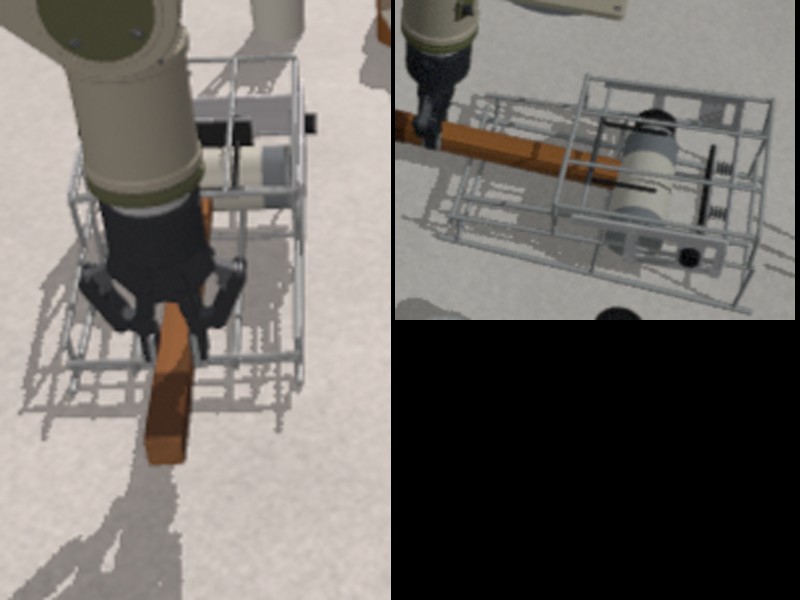

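The gate tines now rest on top of the can (crop 610-655, 125-190), about 35 mm short of the back-stop. I'll approach slowly, watching the force.

step_arm --gripper '[0,0,0,0,0,0,0,0]' --pt "0 0.3 0.05" --pt "0 0.6 0.05" --pt "0 0.9 0.1" --pt "0 1.2 0.1" --pt "0 1.5 0.15" --pt "0.05 1.8 0.2" --pt "0.05 2.1 0.2" --pt "0.05 2.4 0.25" --twist '[0,0,0,0,0,0,0,0]'

```text
clock: 12.45
tcp_pos: [466.1, -63.8, 72.7]
tcp_rot: [-0.0, 0.716, 0.698, 0.0]
ft_force: [-0.4, -1.2, -1.2]
grip_width: 26.4
```

step_arm --gripper '[0,0,0,0,0,0]' --pt "0 0.1 0" --pt "0 0.2 0" --pt "0 0.3 0.05" --pt "0 0.4 0.05" --pt "0 0.5 0.05" --pt "0 0.6 0.05" --twist '[0,0,0,0,0,0]'

```text
clock: 13.05
tcp_pos: [466.1, -58.0, 73.2]
tcp_rot: [0.0, 0.716, 0.698, 0.0]
ft_force: [-0.3, -0.4, -1.5]
grip_width: 26.4
```

step_arm --gripper '[0,0,0,0,0]' --pt "0 0.1 0" --pt "0 0.2 0" --pt "0 0.3 0.05" --pt "0 0.3 0.05" --pt "0 0.3 0.05" --twist '[0,0,0,0,0]'

```text
clock: 13.55
tcp_pos: [466.1, -55.0, 73.7]
tcp_rot: [0.0, 0.716, 0.698, 0.0]
ft_force: [-0.8, 0.3, -0.4]
grip_width: 26.4
```

step_arm --gripper '[0,0,0,0,0,0]' --pt "0 0.1 0" --pt "0 0.2 0" --pt "0 0.3 0.05" --pt "0 0.4 0.05" --pt "0 0.4 0.05" --pt "0 0.4 0.05" --twist '[0,0,0,0,0,0]'

```text
clock: 14.15
tcp_pos: [466.1, -51.1, 74.2]
tcp_rot: [0.0, 0.716, 0.698, 0.0]
ft_force: [0.1, 0.0, -1.3]
grip_width: 26.3
```

step_arm --gripper '[0,0,0,0,0]' --pt "0 0.1 0" --pt "0 0.2 0" --pt "0 0.3 0.05" --pt "0 0.3 0.05" --pt "0 0.3 0.05" --twist '[0,0,0,0,0]'

```text
clock: 14.65
tcp_pos: [466.2, -48.4, 74.7]
tcp_rot: [0.0, 0.716, 0.698, -0.0]
ft_force: [0.1, -4.4, -0.3]
grip_width: 26.1
```

step_arm --gripper '[0,0,0,0]' --pt "0 0.1 0" --pt "0 0.1 0" --pt "0 0.1 0" --pt "0 0.1 0" --twist '[0,0,0,0]'

```text
clock: 15.05
tcp_pos: [466.2, -47.4, 74.7]
tcp_rot: [0.0, 0.716, 0.698, -0.0]
ft_force: [0.3, -5.3, -0.8]
grip_width: 26.4
```

step_arm --gripper '[0,0,0,0]' --pt "0 0.1 0" --pt "0 0.1 0" --pt "0 0.1 0" --pt "0 0.1 0" --twist '[0,0,0,0]'

```text
clock: 15.45
tcp_pos: [466.1, -46.5, 74.7]
tcp_rot: [0.0, 0.716, 0.698, -0.0]
ft_force: [0.0, -6.6, -0.2]
grip_width: 26.3
```

step_arm --gripper '[0,0,0,0]' --pt "0 0.1 0" --pt "0 0.1 0" --pt "0 0.1 0" --pt "0 0.1 0" --twist '[0,0,0,0]'

```text
clock: 15.85
tcp_pos: [466.1, -45.7, 74.7]
tcp_rot: [0.0, 0.717, 0.698, -0.0]
ft_force: [0.4, -7.0, 0.1]
grip_width: 26.5
```

step_arm --gripper '[0,0,0,0]' --pt "0 0.1 0" --pt "0 0.1 0" --pt "0 0.1 0" --pt "0 0.1 0" --twist '[0,0,0,0]'

```text
clock: 16.25
tcp_pos: [466.1, -44.9, 74.7]
tcp_rot: [0.0, 0.717, 0.698, -0.0]
ft_force: [-0.2, -7.4, 0.6]
grip_width: 26.3
```

step_arm --gripper '[0,0,0,0]' --pt "0 0.1 0" --pt "0 0.1 0" --pt "0 0.1 0" --pt "0 0.1 0" --twist '[0,0,0,0]'

```text
clock: 16.65
tcp_pos: [466.1, -44.1, 74.7]
tcp_rot: [0.0, 0.717, 0.697, -0.0]
ft_force: [0.0, -8.1, 0.1]
grip_width: 26.3
```

```bash
cat > cr.py <<'E'
import sys,cv2,numpy as np
from workcell import *
s=[readout.sense()["ft_force"]]
a=read_camera("side")[:,:,::-1];s.append(readout.sense()["ft_force"])
b=read_camera("scene")[:,:,::-1];s.append(readout.sense()["ft_force"]);print(np.round(np.mean(s,0),1),readout.sense()["clock"],readout.sense()["tcp_pos"])
cv2.imwrite(f"pics/{sys.argv[1]}_s.png",b);cv2.imwrite(f"pics/{sys.argv[1]}_d.png",a)
B=cv2.resize(b[125:235,385:510],None,fx=4,fy=4,interpolation=2)
A=cv2.resize(a[105:215,205:300],None,fx=3,fy=3,interpolation=2)
W=np.zeros((440,500+290,3),np.uint8);W[:,:500]=B;W[:330,503:503+285]=A;cv2.imwrite(f"pics/{sys.argv[1]}.png",W)
E
python3 cr.py b1
```

```text
[-0.2 -8.1  0.6] 16.75 [466.09461345 -44.17308417  74.73706338]
```

View pics/b1.png

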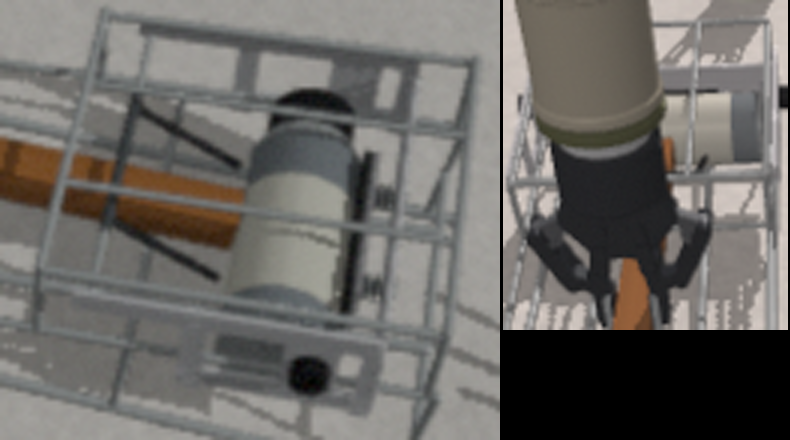

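The tines appear down, with tips at crop (240,163) and (217,277). That is within 1 px of the original shut position, but the force is only 8 N and 9 to 10 N is expected. I'll press 1 mm more and compare.

step_arm --gripper '[0,0,0,0]' --pt "0 0.1 0" --pt "0 0.1 0" --pt "0 0.1 0" --pt "0 0.1 0" --twist '[0,0,0,0]'

```text
clock: 17.15
tcp_pos: [466.1, -43.4, 74.8]
tcp_rot: [0.001, 0.717, 0.697, -0.0]
ft_force: [-0.0, -9.4, 0.3]
grip_width: 26.4
```

```bash
python3 cr.py b2; python3 - <<'E'
import cv2,numpy as np
g=lambda f:cv2.cvtColor(cv2.imread(f),cv2.COLOR_BGR2GRAY)
I=[g("pics/a1_scene.png"),g("pics/b1_s.png"),g("pics/b2_s.png")]
B=[cv2.resize(i[150:202,405:457],None,fx=7,fy=7,interpolation=2) for i in I]
W=np.hstack([b[:, :262] if 0 else cv2.resize(b,(264,264)) for b in B]);cv2.imwrite("pics/cmp.png",W)
E
```

```text
[-0.4 -9.2  0.3] 17.25 [466.11655541 -43.42349843  74.77374482]
```

View pics/cmp.png

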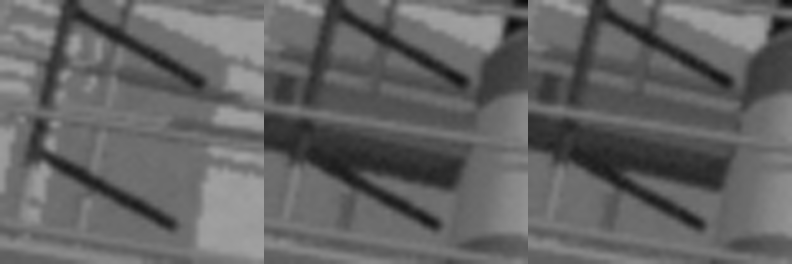

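Tine tips match across all three panels, at (203,83) and (174,226), so the gate is shut and the force is 9.3 N. I'll ease off slowly.

step_arm --gripper '[0,0,0,0,0,0,0,0]' --pt "0 -0.1 0" --pt "0 -0.2 0" --pt "0 -0.3 0" --pt "0 -0.4 0" --pt "0 -0.5 0" --pt "0 -0.6 0" --pt "0 -0.8 0" --pt "0 -1.2 0" --twist '[0,0,0,0,0,0,0,0]'

```text
clock: 18.05
tcp_pos: [466.1, -53.4, 74.7]
tcp_rot: [-0.0, 0.716, 0.698, 0.0]
ft_force: [0.0, -1.0, -0.8]
grip_width: 26.5
```

step_arm --gripper '[0,0,0,0,0,0,0,0]' --pt "0 -1 0" --pt "0 -2.5 0" --pt "-0.1 -4.5 0" --pt "-0.1 -6.5 0" --pt "-0.2 -8.5 0" --pt "-0.2 -10.5 0" --pt "-0.3 -12 0" --pt "-0.3 -13 0" --twist '[0,0,0,0,0,0,0,0]'

```text
clock: 18.85
tcp_pos: [462.7, -185.9, 74.7]
tcp_rot: [0.0, 0.717, 0.697, -0.0]
ft_force: [-0.6, 0.6, -1.0]
grip_width: 26.3
```

step_arm --gripper '[0,0,0,0,0,0,0,0]' --pt "0 -2 0" --pt "0 -4 0" --pt "-0.1 -6 0" --pt "-0.2 -8 0" --pt "-0.2 -10 0" --pt "-0.2 -12 0" --pt "-0.3 -14 0" --pt "-0.3 -16 0" --twist '[0,0,0,0,0,0,0,0]'

```text
clock: 19.65
tcp_pos: [460.0, -344.9, 74.6]
tcp_rot: [-0.0, 0.716, 0.698, 0.0]
ft_force: [-0.3, 0.4, -1.4]
grip_width: 26.3
```

step_arm --gripper '[0,0,0,0]' --pt "0 0 0" --pt "0 0 0" --pt "0 0 0" --pt "0 0 0" --twist '[0,0,0,0]'

```text
clock: 20.05
tcp_pos: [460.4, -343.1, 74.7]
tcp_rot: [-0.0, 0.716, 0.698, 0.0]
ft_force: [-1.1, -0.7, -2.2]
grip_width: 26.0
```

step_arm --gripper '[0,0,0,0,0,0,0,0]' --pt "0 0 -2" --pt "0 0 -4" --pt "0 0 -5.5" --pt "0 0 -6.2" --pt "0 0 -6.5" --pt "0 0 -6.7" --pt "0 0 -6.8" --pt "0 0 -6.8" --twist '[0,0,0,0,0,0,0,0]'

```text
clock: 20.85
tcp_pos: [460.4, -344.3, 7.2]
tcp_rot: [0.0, 0.716, 0.698, 0.0]
ft_force: [0.4, 0.7, -1.5]
grip_width: 26.8
```

step_arm --gripper '[0.5,0.6,0.6,0.8,1,1,1,1]' --pt "0 0 0" --pt "0 0 0" --pt "0 0 0" --pt "0 0 0" --pt "0 0 0" --pt "0 0 0" --pt "0 0 0" --pt "0 0 0" --twist '[0,0,0,0,0,0,0,0]'

```text
clock: 21.65
tcp_pos: [460.2, -344.1, 6.7]
tcp_rot: [0.0, 0.716, 0.698, 0.0]
ft_force: [0.1, 0.4, -1.2]
grip_width: 85.4
```

step_arm --gripper '[1,1,1,1,1,1,1,1]' --pt "0 0 1" --pt "0 0 3" --pt "0 0 6" --pt "0 0 10" --pt "0 0 14" --pt "0 0 16" --pt "0 0 16" --pt "0 0 16" --twist '[0,0,0,0,0,0,0,0]'

```text
clock: 22.45
tcp_pos: [460.1, -344.1, 167.2]
tcp_rot: [0.0, 0.716, 0.698, 0.0]
ft_force: [0.1, 0.2, -1.3]
grip_width: 85.5
```

```bash
python3 cr.py c1; python3 - <<'E'
import cv2,numpy as np
s=cv2.imread("pics/c1_s.png");b=cv2.resize(s[150:202,405:482],None,fx=5,fy=5,interpolation=2)
W=np.zeros((400+260,640,3),np.uint8);W[:400]=s;W[400:,:385]=b
W=W[:600] if 0 else cv2.resize(W,(582,600),interpolation=3);cv2.imwrite("pics/c1v.png",W)
E
```

```text
[-0.1  0.  -0.7] 22.55 [ 459.54238822 -343.71931808  165.75738936]
```

View pics/c1v.png

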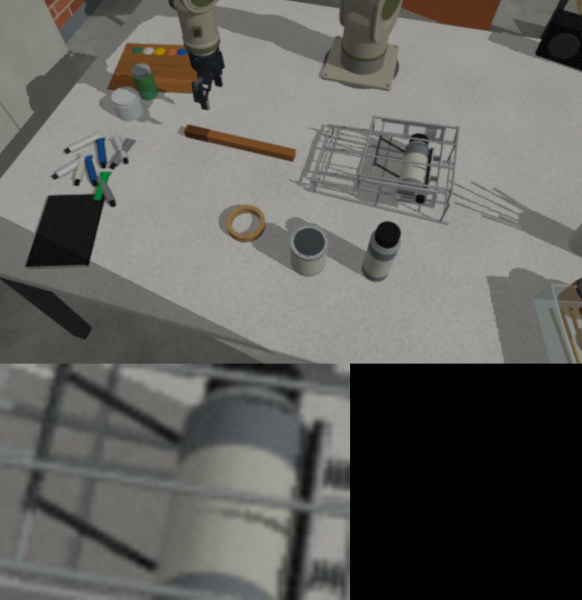

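The stick lies flat and clear of the rack, with its end at (294,155) and the lip near (305,185). The can is in the berth between the tine tips and the back-stop, and the bystanders have not moved. I'm handing in.

```bash
python3 -c "
from workcell import *
print(finish_job())"
```

```text
the job is handed in; nothing more can be done
None
```

The spray can is caught in the berth between the gate and the back-stop. The stick lies flat on the bench, with its near end about 70 mm in front of the rack's lip. I handed the job in at about 22.6 s, and no verdict was reported.

- **Push:** I gripped the stick 60 mm behind its middle and rolled the can up the lane at 0.1 m/s or less. I then pressed it against the back-stop in steps of about 1 mm. The highest wrist force I read was about 9.4 N, and I then eased off slowly.
- **Gate:** At 8.1 N the tines already looked shut, although 9 to 10 N was expected. I pressed 1 mm more, to about 9.3 N, and the tine tips matched the original shut picture to within about a pixel.
- **Final view:** The last picture shows the tines down behind the can and the can against the back-stop. By eye the tin, tape and spare can have not moved; I did not measure them.
- **Not measured:** The gate angle and back-stop travel could only be judged from pictures and force. My fit of the rack put its back top corners about 30 mm short of where the stated length would place them. I did not resolve this, and it did not affect the push.

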